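# Shut the egg tray into the UV sanitiser and hold its key switch on

## Robot

A 6-joint arm with a two-finger parallel gripper is mounted at the origin on the work surface. World frame = base frame: x ahead of the robot, y to its left, z up, the work surface at z = 0. Lengths are in m, angles in rad, forces in N, time in s.
With the tool pointing down it reaches from about 0.325 to 0.875 m from the base axis. Payload 4.4 kg.
Tool frame: the origin (TCP) lies on the centre line of the jaws, within the pads' length; the fingertips stand ahead of it and the grasp point (between the pads) lies 6 mm ahead of it (arm.tcp_to_tips is the x of the fingertips in the tool frame, in m); x points along the fingers, y is the direction in which the jaws open and shut, and the axes are right-handed (so a half turn about x gives the same grasp; the last joint's range is limited). The gripper opens to 85 mm and grips with 20 to 120 N. Pads are 22 mm wide; open, the fingers measure 114 mm over their backs; the gripper's body (76 mm by 85 mm) begins 54 mm behind the grasp point. The pads swing forward as they close: fully open they stand 13 mm farther back than shut.
Start: joints at [-1.403, 0.207, 1.542, -0, 1.393, -0.15], TCP at [0.18, -0.546, 0.256] pointing down, gripper open.
Joint ranges: [-2.73, 2.73], [-0.86, 2.22], [0.23, 2.46], [-1.11, 4.25], [0.08, 2.63], [-2.82, 2.82]. Speed limits (rad/s): [2.79, 2.79, 3.14, 3.14, 3.14, 3.14].

## Interface

Orientations are given as a unit quaternion [w, x, y, z].
In Python, from plant import arm, jaws, planner, monitor, cams gives the robot as it stands. The module is installed in compiled form; this text tells all that it offers. Calls block until the motion is done:
- arm.move_to(position, orientation): joint-space move of the TCP to a pose.
- arm.line_to(position, velocity=0.15, orientation=None): straight line of the TCP; orientation=None keeps the orientation; velocity is the mean speed in m/s.
- arm.move_j(angles): joint-space move.
- jaws.command_gripper(opening, grasp_force=None): finger opening in m; grasp_force is the grip in N (None keeps the last); returns when the fingers have stopped.
- arm.sleep(seconds).
- planner.ik(position, orientation): joint angles nearest the present ones, or None.
- monitor.get_obs(): the state.
- cams.camera(name): name is "scene" or "side" or "wrist"; returns a dict with "pixels" (384x512x3 uint8, red, green, blue), "intrinsics" (3x3 intrinsics, pixels), "rvec" (rotation vector, rad) and "tvec" (3), from world to camera coordinates, as OpenCV has them. Camera axes: x right, y down, z forward; pixel columns grow to the right and rows downward; lengths in m; the calibration is good to about 2 mm. A picture is of the moment at which its call begins. There is no depth.
A pose or a line that the arm cannot do raises arm.PlanningError and nothing moves.
- arm.hand_in(): hands the job in, once; it reports no verdict.
The state is a dict: "t": time; "q": joint angles; "joint_velocities": joint speeds; "effort": joint torques, N m; "position": TCP position; "ee_rot": TCP orientation; "force": force on the tool from outside, world axes, zero at the start; "ft_torque": the same for the moment, N m; "opening": finger opening in m.
Only numpy, scipy, OpenCV 4.12 (cv2) and the standard library are available. Lean on these libraries where they do the work, as an engineer would, in place of code of your own. Each camera call takes 0.05 s, during which the arm holds its last target.

## Task

Slide the loaded egg tray by its handle all the way into the UV sanitiser, so that its front plate shuts flush against the machine and every egg stays in the tray. Then take the key from the wooden block, work it past the sticky pins fully home into the lock on top of the machine's grey control side, and turn it a quarter turn clockwise against its return spring. The lamps burn only while the key is held over: finish still gripping the key, holding it turned, and leave the bottle, torch and carton alone.

Things in the scene. Friction and masses are not known exactly. Their poses are not given: they have to be found in the camera images.
- tray_handle (a point): middle of the round grip bar of the tray's U-shaped steel handle: bar 11 mm thick, 100 mm long along the tray's y, 55 mm above the bench, 65 mm in front (-x) of the front plate and joined to it only at its ends, so a finger fits between. Axes are the tray's: +x enters the machine first, z up. The tray (0.3 kg plus six loose 58 g eggs) stands on the bench and slides along it
- tray_front (a point): bench-level middle of the machine-side face of the tray's front plate, 71 mm ahead (+x) of the handle bar. Steel plate 190 mm wide, 86 mm tall, 6 mm thick; behind it (+x) the black cell block, 99 mm long, 147 mm wide, walls 30 mm high; eggs' tops 60 mm up. Axes as the handle's. With the tray home this point is at mouth
- tray_cells (a point): centre of the tray's cell block (2 cells along x by 3 along y, 48 mm apart), 30 mm above the bench, 120 mm ahead (+x) of the handle bar; axes as the handle's
- mouth (a point): bench-level middle of the tray mouth, on the front face of the sanitiser: a fixed white machine 178 mm tall with a grey control side 112 mm tall. Its x points into the machine (the way the tray slides), z up. No sill: the tray slides on the bench. The mouth is 165 mm wide, narrowed by guides to 153 mm within 30 mm, 78 mm high. The tray is home when its plate meets the front face
- lock_face (a point): centre of the lock's level brass face, 120 mm above the bench on the grey control side (36 mm behind the front face, 170 mm to the -y side of the mouth). Axes as mouth; they do not turn with the lock. At lock value 0 the keyway runs along this y: 16.4 mm long, 5.8 mm wide, widened by a bevel to 11.8 mm at the face, 36 mm deep
- pin0 (a joint): upper of two gummed-up pins reaching into the keyway from its +y end, 11 mm below the face; value is how far it is pushed back, m (clear of the blade at about 0.003). It gives way to roughly 5 to 20 N of downward push on the key, more the faster the push, and stays where pushed: short repeated pushes with a slight side-to-side wiggle get the key past
- pin1 (a joint): lower pin, 20 mm below the face, like pin0
- lock (a joint): turn of the lock core about the vertical through lock_face, rad: 0 at rest, growing clockwise seen from above to a stop at 1.57 (a quarter). A spring turns it back to 0 when let go (0.05 Nm at 0, 0.2 Nm at the quarter). The key has 0.15 to 0.2 rad of play in the keyway, so it turns a little farther than the core
- key_grip (a point): centre of the key's black round bow, 36 mm across (key's y-z plane), 10 mm thick (key's x); z up. The key stands blade down in the block. 30 mm below is the underside of its collar, 22 mm across; then the blade, 4 mm thick (x), 14 mm wide (y), 31 mm long, its last 9 mm pointed. Home, the collar rests on the lock's face, this point 30 mm above it. Fits either way round; 60 g
- block: fixed wooden bench block, 52 mm (x) by 130 mm (y), 45 mm tall, origin under its centre; the key stands in a slot 30 mm to its -y side, its collar on the block's top, bow's plane along the block's y. Two markers stand in it 30 and 50 mm to its +y side, their tops up to 101 mm above the bench
- egg0_center (a point): brown egg 43 mm across, 57 mm tall, standing loose in its cell of the tray; this point is 27 mm above its lower end
- egg1_center (a point): brown egg 43 mm across, 57 mm tall, standing loose in its cell of the tray; this point is 27 mm above its lower end
- egg2_center (a point): brown egg 43 mm across, 57 mm tall, standing loose in its cell of the tray; this point is 27 mm above its lower end
- egg3_center (a point): brown egg 43 mm across, 57 mm tall, standing loose in its cell of the tray; this point is 27 mm above its lower end
- egg4_center (a point): brown egg 43 mm across, 57 mm tall, standing loose in its cell of the tray; this point is 27 mm above its lower end
- egg5_center (a point): brown egg 43 mm across, 57 mm tall, standing loose in its cell of the tray; this point is 27 mm above its lower end
- bottle: bystander: white capped plastic bottle, 64 mm across, 190 mm tall, standing; origin under its centre
- torch: bystander: dark egg-candling torch, 42 mm across at its head, 122 mm tall, standing on its head; origin under its centre
- carton: bystander: closed cardboard carton, 90 x 130 x 55 mm; origin under its centre
Mind the look-alikes: they are no part of the job. Of the things shaped like the part that bears tray_handle, the black one is meant. Leave any purple look-alike of the part that bears key_grip alone.

How it is judged:
By the outcome, as a careful person would: the job done as asked, in the order asked, and still so for the second after the job is handed in, while the arm keeps its last pose, push and grip.
It also fails if it takes over 61 s, if anything falls off the work surface, if the arm or the gripper's body presses on something with over 40 N, if the wrist force passes 120 N, or if a joint passes its speed limit or range.

## Working session

There is one attempt and no reset: what is moved stays moved. The work goes in short steps, each a Python script; the robot and the scene stay as the last script left them, time stands still between calls to the robot, and variables do not carry over. Pictures are saved under pics/ and viewed, and the job is handed in when it is done.

```bash
mkdir -p pics; ls; python3 - <<'E'
from plant import arm,jaws,planner,monitor,cams
import cv2,numpy as np
for n in ["scene","side","wrist"]:
    c=cams.camera(n); cv2.imwrite(f"pics/{n}0.png",c["pixels"][:,:,::-1])
    R=cv2.Rodrigues(np.array(c["rvec"]))[0]; print(n,np.round(c["intrinsics"],1).tolist(),(-R.T@np.array(c["tvec"]).ravel()).round(3), R[2].round(2))
o=monitor.get_obs(); print(o, arm.tcp_to_tips)
E
```

```text
pics
scene [[371.9, 0.0, 254.6], [0.0, 371.9, 187.6], [0.0, 0.0, 1.0]] [ 1.129 -0.009  0.871] [-0.65 -0.01 -0.76]
side [[459.0, 0.0, 250.8], [0.0, 459.0, 190.9], [0.0, 0.0, 1.0]] [0.338 0.806 0.894] [ 0.12 -0.73 -0.67]
wrist [[266.7, 0.0, 254.5], [0.0, 266.7, 192.4], [0.0, 0.0, 1.0]] [ 0.258 -0.52   0.373] [-0.31 -0.1  -0.95]
{'t': 0.15, 'q': array([-1.40352531e+00,  2.07274241e-01,  1.54262309e+00,  3.05030175e-05,
        1.39353543e+00, -1.50521443e-01]), 'joint_velocities': array([-0.00037973, -0.00185453, -0.00388844,  0.00045056,  0.00068848,
        0.00037568]), 'effort': array([ 2.63646052e-04, -3.83514655e+01, -2.92038882e+01, -2.62053954e-04,
        6.62463761e-03, -4.44126357e-06]), 'position': array([ 0.17956394, -0.54566553,  0.25536539]), 'ee_rot': array([ 0.11123182,  0.6982042 ,  0.11253311, -0.69819387]), 'force': array([ 0.35928017, -0.38234763,  0.07572327]), 'ft_torque': array([ 0.06442105, -0.00257783,  0.02344125]), 'opening': 0.08544362791212944} 0.025
```

View pics/scene0.png

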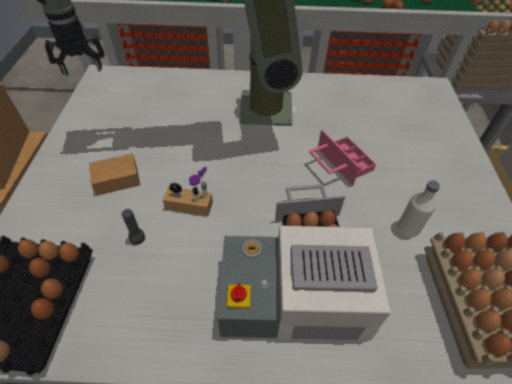

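View pics/side0.png

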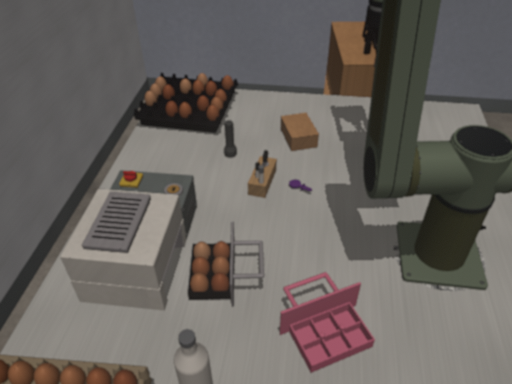

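View pics/wrist0.png

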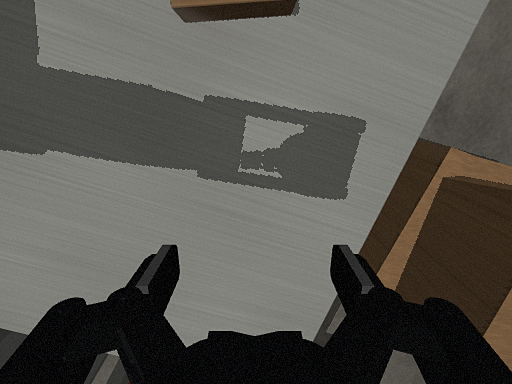

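```bash
python3 - <<'E'
import cv2
a=cv2.imread("pics/scene0.png");b=cv2.imread("pics/side0.png")
cv2.imwrite("pics/c1.png",cv2.resize(a[150:350,150:400],None,fx=3.2,fy=3,interpolation=cv2.INTER_CUBIC)[:600])
cv2.imwrite("pics/c2.png",cv2.resize(b[100:310,60:330],None,fx=2.85,fy=2.85,interpolation=cv2.INTER_CUBIC))
cv2.imwrite("pics/c3.png",cv2.resize(b[140:210,235:325],None,fx=8,fy=8,interpolation=cv2.INTER_CUBIC))
cv2.imwrite("pics/c4.png",cv2.resize(a[160:220,155:225],None,fx=9,fy=9,interpolation=cv2.INTER_CUBIC))
E
```

```text
(no output)
```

View pics/c1.png

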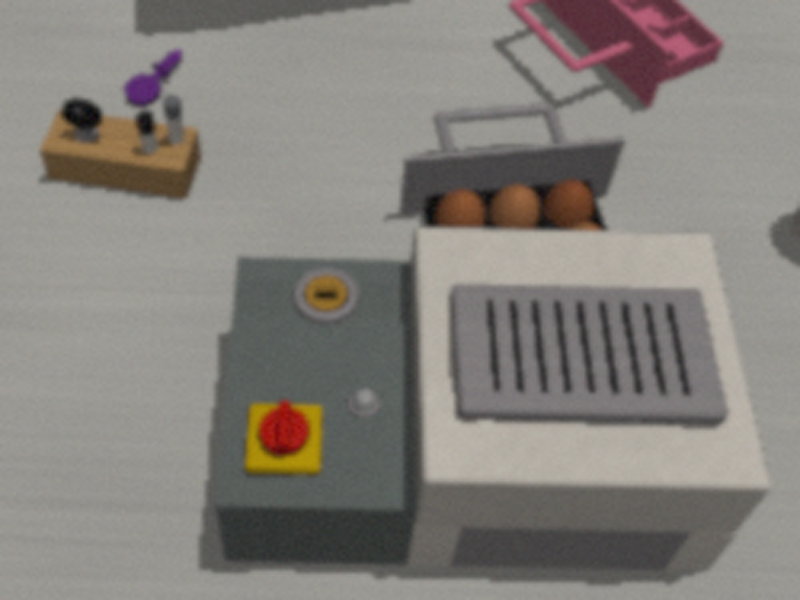

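View pics/c2.png

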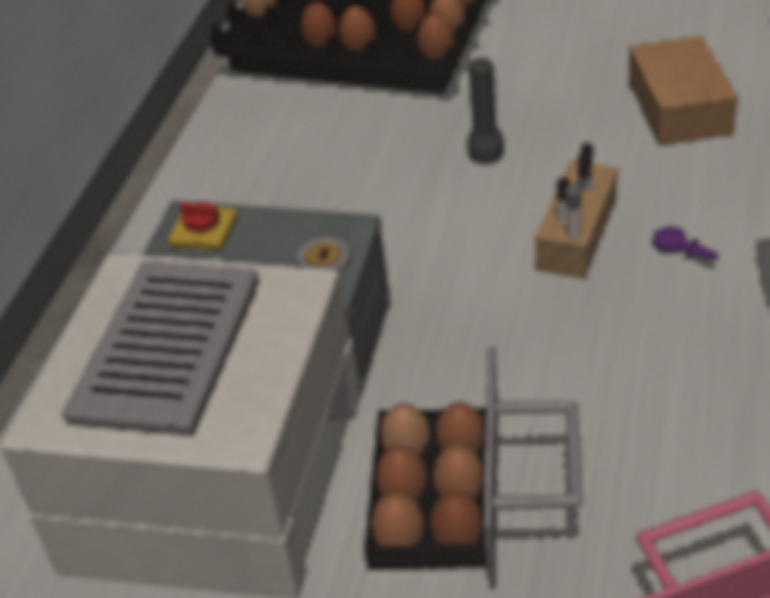

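View pics/c3.png

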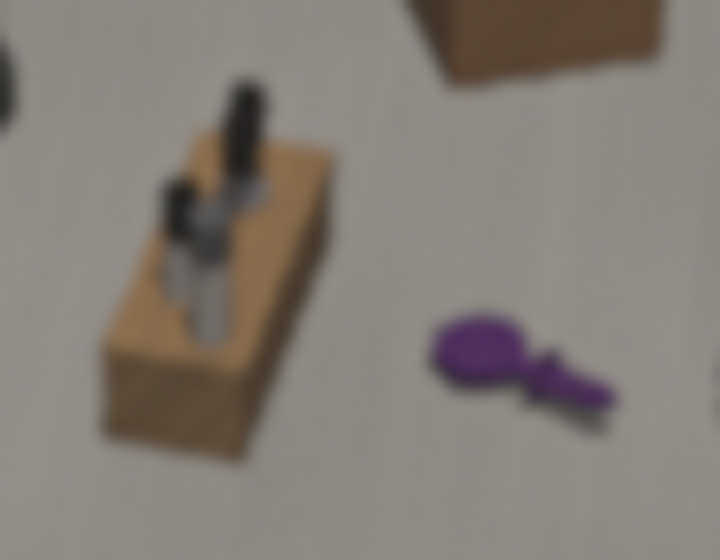

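View pics/c4.png

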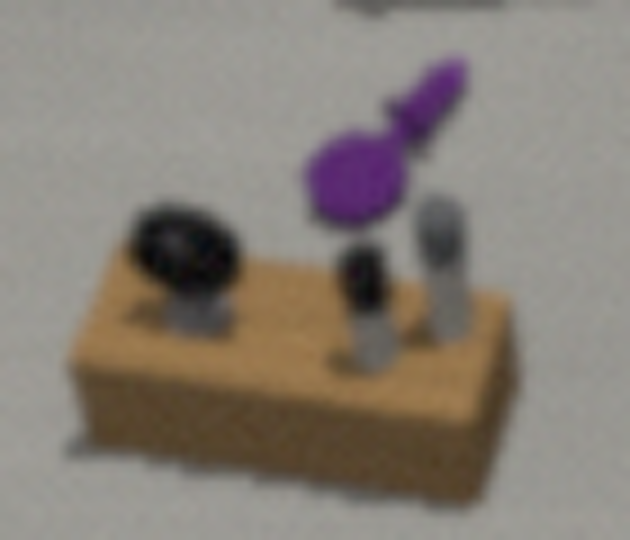

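```bash
cat > h.py <<'E'
from plant import arm,jaws,planner,monitor,cams
import cv2,numpy as np
from scipy.spatial.transform import Rotation as Rot
def cal(n): 
    c=cams.camera(n); return c
def ray(c,uv):
    R=cv2.Rodrigues(np.array(c["rvec"]))[0]; t=np.array(c["tvec"]).ravel()
    d=R.T@np.linalg.inv(c["intrinsics"])@np.array([uv[0],uv[1],1.]); return -R.T@t,d/np.linalg.norm(d)
def onz(c,uv,z):
    o,d=ray(c,uv); return o+d*(z-o[2])/d[2]
def tri(c1,u1,c2,u2):
    A=np.zeros((3,3));b=np.zeros(3);rs=[ray(c1,u1),ray(c2,u2)]
    for o,d in rs:
        P=np.eye(3)-np.outer(d,d);A+=P;b+=P@o
    p=np.linalg.solve(A,b); return p,[round(float(np.linalg.norm(np.cross(p-o,d))),4) for o,d in rs]
def proj(c,p):
    return cv2.projectPoints(np.array(p,float).reshape(-1,3),np.array(c["rvec"]),np.array(c["tvec"]),np.array(c["intrinsics"]),None)[0][:,0]
def quat(psi):  # tool x down, jaw axis y along horizontal angle psi (world)
    x=np.array([0,0,-1.]);y=np.array([np.cos(psi),np.sin(psi),0]);z=np.cross(x,y)
    q=Rot.from_matrix(np.c_[x,y,z]).as_quat(); return [q[3],q[0],q[1],q[2]]
E
python3 - <<'E'
from h import *
s=cal("scene");d=cal("side")
np.set_printoptions(precision=4,suppress=True)
print("key",tri(s,(175.8,187.6),d,(265.4,156.5)), onz(s,(175.8,187.6),.075),onz(d,(265.4,156.5),.075))
for u in [(163.3,200.6),(207.8,206.1),(211.7,193.3),(168.3,186.7)]: print("blk",onz(s,u,.045))
for u in [(235+105/8,140+345/8),(235+245/8,140+365/8),(235+337/8,140+152/8),(235+200/8,140+130/8)]: print("blk side",onz(d,u,.045))
print("lock",onz(s,(251.9,248),.12),onz(d,(173.3,188.8),.12))
for u in [(224.4,236),(278,237.3)]: print("ctrl",onz(s,u,.112))
for u in [(279.7,226),(372.5,228.3)]: print("white",onz(s,u,.178))
for u in [(60+5/2.85,100+448/2.85),(60+268/2.85,100+472/2.85),(60+340/2.85,100+270/2.85)]: print("white side",onz(d,u,.178))
for u in [(261.8,241.1),(262.5,276.5)]: print("bar",onz(d,u,.055))
for u in [(232.3,222.8),(232.6,305.3)]: print("plate side",onz(d,u,.086))
for u in [(276.9,203.3),(344.4,197.3)]: print("plate scene",onz(s,u,.086))
for u in [(150+440/3.2,150+117/3),(150+552/3.2,150+107/3)]: print("bar scene",onz(s,u,.060))
E
```

```text
key (array([ 0.4671, -0.2441,  0.0735]), [0.0003, 0.0003]) [ 0.4686 -0.2434  0.075 ] [ 0.4667 -0.2426  0.075 ]
blk [ 0.4931 -0.2787  0.045 ]
blk [ 0.5058 -0.1518  0.045 ]
blk [ 0.4594 -0.1463  0.045 ]
blk [ 0.4416 -0.2745  0.045 ]
blk side [ 0.5041 -0.1536  0.045 ]
blk side [ 0.454  -0.1496  0.045 ]
blk side [ 0.4351 -0.2735  0.045 ]
blk side [ 0.4876 -0.2801  0.045 ]
lock [ 0.6786 -0.0219  0.12  ] [ 0.6745 -0.0219  0.12  ]
ctrl [ 0.644  -0.0895  0.112 ]
ctrl [0.6411 0.0393 0.112 ]
white [0.6535 0.0389 0.178 ]
white [0.649  0.2473 0.178 ]
white side [0.8168 0.2721 0.178 ]
white side [0.6246 0.2671 0.178 ]
white side [0.6298 0.0583 0.178 ]
bar [0.4362 0.0652 0.055 ]
bar [0.4205 0.1706 0.055 ]
plate side [0.5117 0.0435 0.086 ]
plate side [0.4688 0.2754 0.086 ]
plate scene [0.5177 0.038  0.086 ]
plate scene [0.4873 0.2213 0.086 ]
bar scene [0.4443 0.0697 0.06  ]
bar scene [0.4263 0.1706 0.06  ]
```

```bash
python3 - <<'E'
from h import *
np.set_printoptions(precision=3,suppress=True)
o=monitor.get_obs();q=o["ee_rot"];M=Rot.from_quat([q[1],q[2],q[3],q[0]]).as_matrix();print(M)
for nm,p,ps in [("look",[.42,.0,.35],[0.0,np.pi,-np.pi]),("bar",[.431,.119,.061],[.15,.15+np.pi]),("barin",[.566,.147,.061],[.02,.02+np.pi]),("key",[.467,-.244,.081],[-.13,-.13+np.pi]),("lock",[.677,-.022,.156],[.02,.02-np.pi/2-.2,.02+np.pi,.02+np.pi/2-.2])]:
    for a in ps: print(nm,a,planner.ik(p,quat(a)))
E
```

```text
[[-0.     0.312 -0.95 ]
 [ 0.001 -0.95  -0.312]
 [-1.    -0.001 -0.   ]]
look 0.0 [-0.207 -0.198  1.757 -0.     1.583 -0.207]
look 3.141592653589793 None
look -3.141592653589793 None
bar 0.15 [ 0.075  0.213  2.003 -0.     0.926 -0.075]
bar 3.291592653589793 None
barin 0.02 [ 0.106  0.455  1.661 -0.     1.026  0.086]
barin 3.161592653589793 None
key -0.13 [-0.646  0.322  1.801 -0.     1.018 -0.516]
key 3.0115926535897932 [-0.646  0.322  1.801 -0.     1.018  2.626]
lock 0.02 [-0.16   0.506  1.357 -0.     1.279 -0.18 ]
lock -1.7507963267948965 [-0.16   0.506  1.357 -0.     1.279  1.591]
lock 3.161592653589793 None
lock 1.3907963267948966 [-0.16   0.506  1.357 -0.     1.279 -1.551]
```

```bash
python3 - <<'E'
from h import *
arm.move_to([.46,.06,.30],quat(.15))
c=cal("wrist"); cv2.imwrite("pics/w1.png",c["pixels"][:,:,::-1]); 
import pickle;pickle.dump(c,open("w1.pkl","wb"))
print(monitor.get_obs()["t"])
E
python3 -c "
import cv2
cv2.imwrite('pics/w1b.png',cv2.resize(cv2.imread('pics/w1.png'),None,fx=1.56,fy=1.56,interpolation=cv2.INTER_CUBIC))"
```

```text
2.6833
```

View pics/w1b.png

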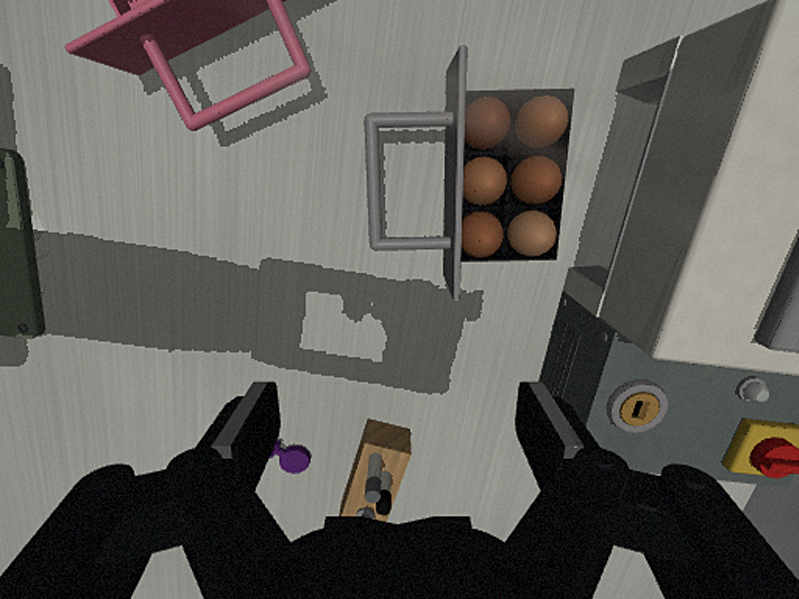

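```bash
python3 -c "
import cv2
a=cv2.imread('pics/w1.png')
cv2.imwrite('pics/w1c.png',cv2.resize(a[0:290,340:512],None,fx=3,fy=2.05,interpolation=cv2.INTER_CUBIC))
cv2.imwrite('pics/w1d.png',cv2.resize(a[15:215,340:480],None,fx=4,fy=3,interpolation=cv2.INTER_CUBIC))"
```

```text
(no output)
```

View pics/w1d.png

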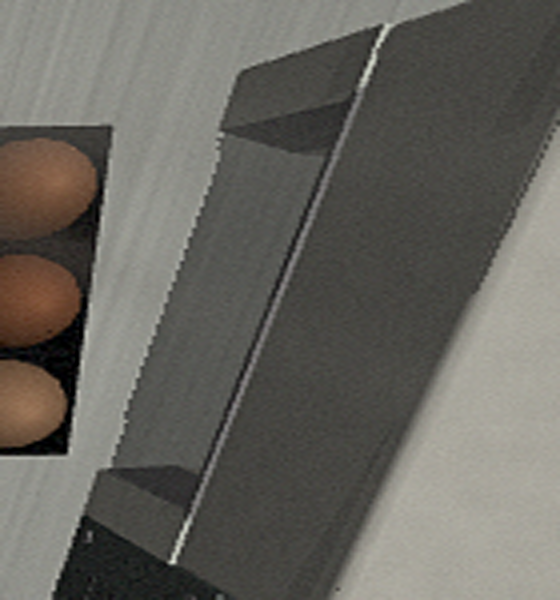

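```bash
python3 - <<'E'
import pickle
from h import *
np.set_printoptions(precision=4,suppress=True)
c=pickle.load(open("w1.pkl","rb"))
f=lambda u,v:(340+(u+.5)/4-.5,15+(v+.5)/3-.5)
g=lambda u,v:((u+.5)/1.56-.5,(v+.5)/1.56-.5)
pts=[onz(c,f(*p),0) for p in [(240,70),(222,132),(113,470),(88,515)]]
for p in pts: print("jamb",p)
a,b=pts[1],pts[2]; print("mouth mid",(a+b)/2,"w",np.linalg.norm(a-b),"yaw",np.arctan2(-(a-b)[0],(a-b)[1]), "yaw outer",np.arctan2(-(pts[0]-pts[3])[0],(pts[0]-pts[3])[1]))
# key hole & lock
im=c["pixels"].astype(int)
m=((im[:,:,0]-im[:,:,2]>50)&(im[:,:,0]>120)).astype(np.uint8)*255
m[:230]=0;m[300:]=0;m[:,:380]=0;m[:,440:]=0
ys,xs=np.nonzero(m);print("brass bbox",xs.min(),xs.max(),ys.min(),ys.max())
L=onz(c,((xs.min()+xs.max())/2,(ys.min()+ys.max())/2),.12);print("lock",L)
b1,b2=onz(c,g(371,117),.055),onz(c,g(376,245),.055); print("bar",b1,b2,(b1+b2)/2,np.linalg.norm(b1-b2),np.arctan2(-(b1-b2)[0],(b1-b2)[1]))
b1,b2=onz(c,g(464,47),.086),onz(c,g(458,298),.086); print("plate",b1,b2,(b1+b2)/2,np.linalg.norm(b1-b2),np.arctan2(-(b1-b2)[0],(b1-b2)[1]))
e=[onz(c,f(*p),.03) for p in [(112,127),(70,455)]];print("cell end",e,np.linalg.norm(e[0]-e[1]),np.arctan2(-(e[0]-e[1])[0],(e[0]-e[1])[1]))
E
python3 -c "
import cv2
a=cv2.imread('pics/w1.png')
cv2.imwrite('pics/w1e.png',cv2.resize(a[235:285,380:440],None,fx=10,fy=10,interpolation=cv2.INTER_CUBIC))"
```

```text
jamb [0.6335 0.2542 0.    ]
jamb [0.6355 0.2284 0.    ]
jamb [0.6437 0.0642 0.    ]
jamb [0.6407 0.0382 0.    ]
mouth mid [0.6396 0.1463 0.    ] w 0.16442615710280173 yaw 0.049639879225377444 yaw outer 0.03301920495604301
brass bbox 399 422 253 272
lock [ 0.676  -0.0228  0.12  ]
bar [0.4221 0.1703 0.055 ] [0.4397 0.0683 0.055 ] [0.4309 0.1193 0.055 ] 0.10349665383178976 0.17067739216637295
plate [0.4827 0.2219 0.086 ] [0.5143 0.0402 0.086 ] [0.4985 0.1311 0.086 ] 0.1844408813280959 0.17243493922700245
cell end [array([0.5858, 0.2187, 0.03  ]), array([0.6117, 0.0748, 0.03  ])] 0.1462695933185321 0.17764624699725154
```

View pics/w1e.png

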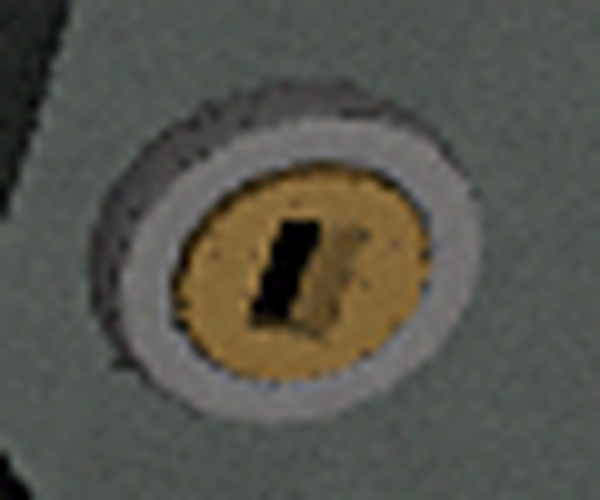

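```bash
python3 - <<'E'
import pickle
from h import *
np.set_printoptions(precision=4,suppress=True)
c=pickle.load(open("w1.pkl","rb"))
g=cv2.cvtColor(c["pixels"],cv2.COLOR_RGB2GRAY)
f=lambda u,v:(340+(u+.5)/4-.5,15+(v+.5)/3-.5)
# refine bright line: per row max near predicted
p0,p1=np.array(f(387,25)),np.array(f(172,563))
P=[]
for y in range(int(p0[1])+3,int(p1[1])-3):
    x=p0[0]+(y-p0[1])/(p1[1]-p0[1])*(p1[0]-p0[0]); xs=np.arange(int(x)-3,int(x)+5); w=g[y,xs].astype(float); P.append((xs[np.argmax(w)],y))
vx,vy,x0,y0=cv2.fitLine(np.array(P,np.float32),cv2.DIST_HUBER,0,.01,.01).ravel()
for z in (.078,.085,.09):
    W=[onz(c,(x0+(y-y0)*vx/vy,y),z) for y in (p0[1],p1[1])]; d=W[0]-W[1]; print(z,W,np.linalg.norm(d),np.arctan2(-d[0],d[1]))
# yellow square, scene cam
E
python3 - <<'E'
import sys;sys.path.insert(0,'.')
from h import *
np.set_printoptions(precision=4,suppress=True)
for n in ("scene","side"):
    c=cal(n); h=cv2.cvtColor(c["pixels"],cv2.COLOR_RGB2HSV)
    m=cv2.inRange(h,(12,90,90),(35,255,255))
    k,l,st,ce=cv2.connectedComponentsWithStats(m)
    for i in range(1,k):
        if st[i,4]>25: print(n,st[i],ce[i])
E
```

```text
0.078 [array([0.6343, 0.2532, 0.078 ]), array([0.6392, 0.0396, 0.078 ])] 0.21369025488093837 0.023046908645463084
0.085 [array([0.6304, 0.2509, 0.085 ]), array([0.6352, 0.0417, 0.085 ])] 0.20928412715213743 0.02304690864546296
0.09 [array([0.6277, 0.2493, 0.09  ]), array([0.6324, 0.0432, 0.09  ])] 0.20613689306013666 0.023046908645462952
scene [505   0   7   8  33] [508.697    2.2424]
scene [490  20   9   9  55] [494.3636  24.2   ]
scene [501  20   9  13  70] [505.5     24.9857]
scene [  0 131  46  74 855] [ 21.8327 160.0877]
scene [488 145  24  55 433] [500.291  166.3649]
scene [ 90 154  47  33 997] [112.3521 168.993 ]
scene [163 188  49  25 600] [186.8167 199.4467]
scene [305 212  13  14 134] [311.0672 218.5149]
scene [289 216   9   9  31] [292.3871 219.4839]
scene [470 233  42  77 824] [493.1699 271.1857]
scene [ 18 241  13  13  71] [ 24.6761 247.1972]
scene [ 39 241  18  17 200] [ 46.82  248.825]
scene [245 242  14  12 115] [251.4522 247.2696]
scene [ 60 245  16  14  89] [ 66.8876 250.7978]
scene [459 246  42  86 893] [480.5767 293.3774]
scene [499 248  13  22 202] [506.3614 258.
[... 491 characters left out ...]
 [198  74   9  10  57] [202.0702  77.9825]
side [145  77  20  26 259] [154.2934  89.7181]
side [324  76   6  18  63] [326.381   87.2857]
side [181  79  10  12  87] [184.8621  84.3103]
side [394  78   8  20  47] [397.8085  88.7234]
side [370  84   9  13  67] [374.3731  90.6716]
side [282 113  36  34 669] [300.0673 126.8984]
side [249 158  25  37 297] [261.7138 177.2727]
side [119 172  24  15 186] [131.1183 180.7419]
side [167 185  12   8  64] [172.7969 188.7969]
side [194 242  15  16 185] [201.2973 249.7297]
side [ 10 361  18  20  99] [ 18.899  370.5051]
side [ 35 364   9  13  38] [ 38.5526 369.    ]
side [ 61 366  18  18  85] [ 70.2118 374.3529]
side [ 34 369  15  15  60] [ 41.4667 377.3667]
```

```bash
python3 - <<'E'
from h import *
np.set_printoptions(precision=4,suppress=True)
jaws.command_gripper(.05,60)
arm.move_to([.431,.119,.13],quat(.173))
arm.line_to([.431,.119,.061],.1)
jaws.command_gripper(.0,60)
o=monitor.get_obs();print(o["t"],o["position"],o["opening"],o["force"])
c=cal("side"); cv2.imwrite("pics/s2.png",cv2.resize(c["pixels"][180:330,160:330,::-1],None,fx=4.5,fy=4,interpolation=cv2.INTER_CUBIC))
E
```

```text
5.275 [0.431  0.119  0.0615] 0.00876585443699147 [-3.0433 -0.5094  5.0122]
```

View pics/s2.png

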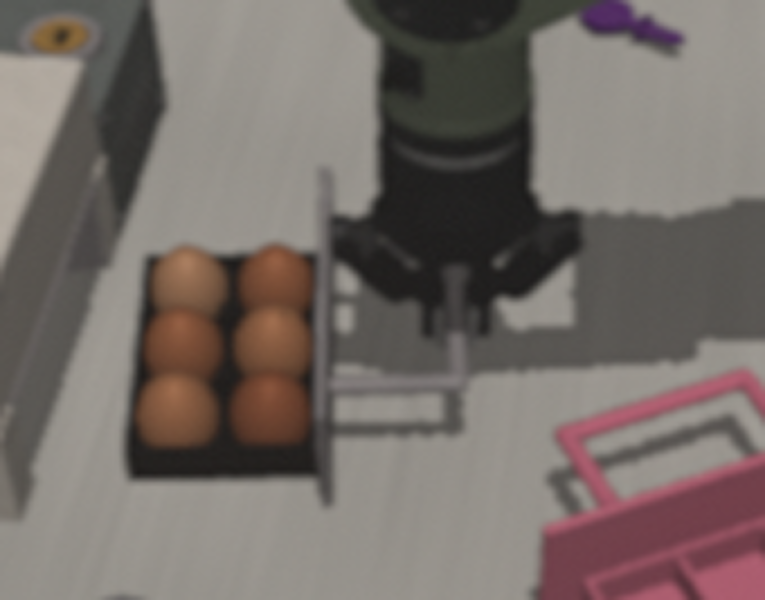

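```bash
python3 - <<'E'
from h import *
np.set_printoptions(precision=4,suppress=True)
def st(): 
    o=monitor.get_obs();print(round(o["t"],2),o["position"],round(o["opening"],4),o["force"],o["ft_torque"])
psi=.023
arm.line_to([.450,.1422,.0613],.025,orientation=quat(psi)); st()
c=cal("side"); cv2.imwrite("pics/s3.png",cv2.resize(c["pixels"][180:330,160:330,::-1],None,fx=4.5,fy=4,interpolation=cv2.INTER_CUBIC))
c=cal("wrist"); cv2.imwrite("pics/w3.png",c["pixels"][:,:,::-1]); 
E
```

```text
6.67 [0.4461 0.141  0.0607] 0.009 [-10.4244  -4.8539  11.2963] [-0.7677  1.5335 -0.2021]
```

View pics/s3.png

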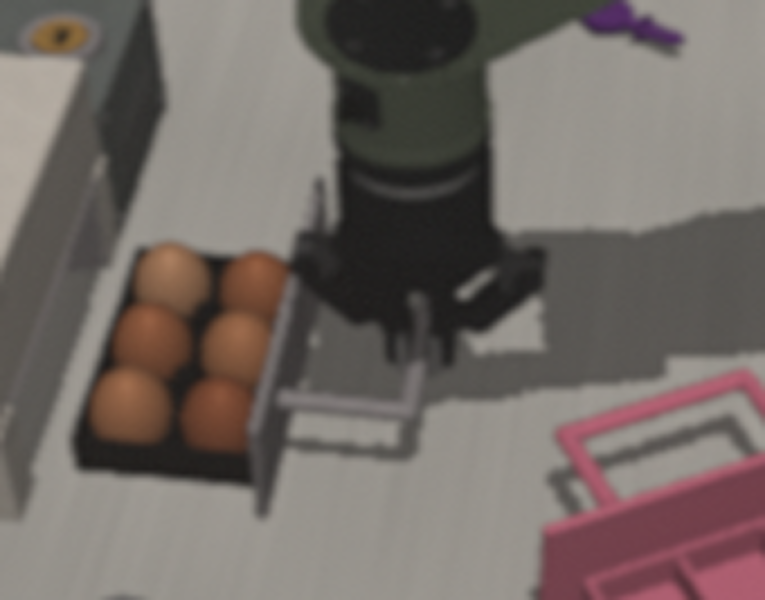

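View pics/w3.png

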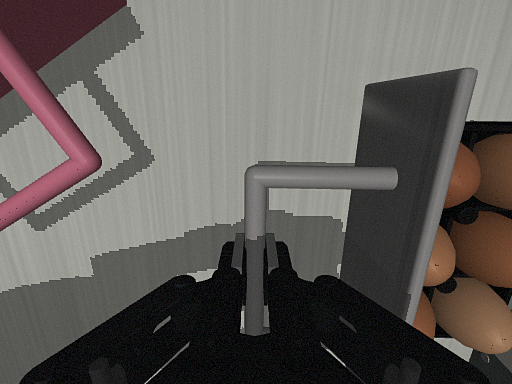

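```bash
cat >> h.py <<'E'
np.set_printoptions(precision=4,suppress=True)
def st(): 
    o=monitor.get_obs();q=o["ee_rot"];M=Rot.from_quat([q[1],q[2],q[3],q[0]]).as_matrix()
    print(round(o["t"],2),o["position"],"psi",round(float(np.arctan2(M[1,1],M[0,1])),4),"op",round(o["opening"],4),"F",o["force"].round(1),"T",o["ft_torque"].round(2)); return o
E
python3 - <<'E'
from h import *
arm.sleep(.2);st()
arm.line_to([.450,.1422,.0635],.03,orientation=quat(.023)); st(); arm.sleep(.1); st()
E
```

```text
6.97 [0.446  0.141  0.0607] psi 0.0235 op 0.0091 F [-9.3 -4.4 12.1] T [-0.73  1.54 -0.11]
7.22 [0.4484 0.142  0.0626] psi 0.0227 op 0.0089 F [-3.  -2.  -0.5] T [-0.22  0.48 -0.2 ]
7.33 [0.4487 0.1421 0.0626] psi 0.0228 op 0.009 F [-2.2 -0.5 -2.3] T [-0.22  0.52 -0.18]
```

```bash
python3 - <<'E'
from h import *
q=quat(.023)
arm.line_to([.475,.1428,.0632],.04,orientation=q); st()
for n in("side","scene"):
    c=cal(n); cv2.imwrite(f"pics/{n}4.png",c["pixels"][:,:,::-1])
E
python3 -c "
import cv2
a=cv2.imread('pics/side4.png')[180:330,100:300];b=cv2.imread('pics/scene4.png')[150:300,200:400]
cv2.imwrite('pics/m4.png',cv2.resize(cv2.vconcat([a,b]),None,fx=4,fy=2,interpolation=cv2.INTER_CUBIC))"
```

```text
8.1 [0.4766 0.1429 0.0637] psi 0.0229 op 0.0091 F [ 2.5 -0.3 -4.1] T [ 0.03 -0.14 -0.02]
```

View pics/m4.png

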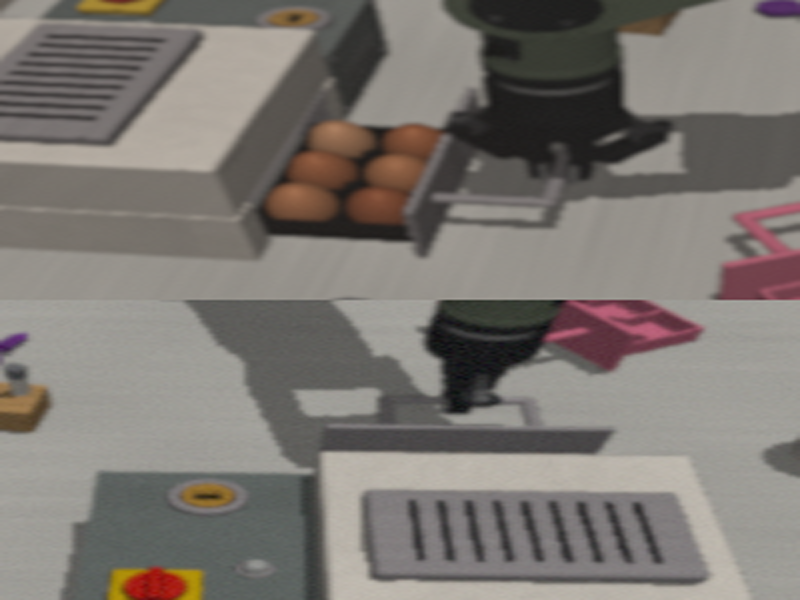

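```bash
python3 - <<'E'
from h import *
c=cal("scene")
a,b=onz(c,(200+322/4,150+(426-300)/2),.086),onz(c,(200+613/4,150+(430-300)/2),.086);print(a,b,(a+b)/2)
E
```

```text
[0.5493 0.0475 0.086 ] [0.5458 0.2377 0.086 ] [0.5475 0.1426 0.086 ]
```

```bash
python3 - <<'E'
from h import *
q=quat(.023)
for x in (.50,.525,.545,.556):
    arm.line_to([x,.1449-(.566-x)*.023,.0628],.05,orientation=q); o=st()
    if abs(o["force"][:2]).max()>20: print("stop");break
E
```

```text
8.9 [0.5014 0.1434 0.0631] psi 0.0229 op 0.0088 F [ 1.8  0.1 -4.3] T [-0.02 -0.16 -0.01]
9.55 [0.5266 0.144  0.0632] psi 0.0229 op 0.0087 F [ 2.5  0.4 -4.5] T [-0.   -0.16  0.04]
10.1 [0.5463 0.1444 0.0631] psi 0.0229 op 0.0089 F [ 1.3  0.5 -3.5] T [ 0.   -0.18 -0.03]
10.47 [0.5568 0.1447 0.0629] psi 0.0229 op 0.0092 F [-0.3  0.4 -3.5] T [ 0.01  0.07 -0.03]
```

```bash
python3 - <<'E'
from h import *
q=quat(.023)
for x in (.561,.564,.567,.570,.573):
    arm.line_to([x,.1449-(.566-x)*.023,.0628],.03,orientation=q); o=st()
    if abs(o["force"][:2]).max()>14: print("stop");break
for n in("side","scene"):
    c=cal(n); cv2.imwrite(f"pics/{n}5.png",c["pixels"][:,:,::-1])
E
python3 -c "
import cv2
a=cv2.imread('pics/side5.png')[180:330,100:300];b=cv2.imread('pics/scene5.png')[150:300,200:400]
cv2.imwrite('pics/m5.png',cv2.resize(cv2.vconcat([a,b]),None,fx=4,fy=2,interpolation=cv2.INTER_CUBIC))"
```

```text
10.78 [0.561  0.1448 0.0627] psi 0.023 op 0.0086 F [-2.  -0.4 -2.6] T [-0.    0.36 -0.02]
11.03 [0.5642 0.1448 0.0628] psi 0.023 op 0.009 F [-1.7  0.6 -2.9] T [-0.02  0.41 -0.04]
11.28 [0.565  0.1448 0.0619] psi 0.0232 op 0.0088 F [-7.  -0.6 -1.7] T [-0.1   0.98 -0.03]
11.53 [0.5651 0.1448 0.0617] psi 0.0235 op 0.0087 F [-13.1  -1.    5.5] T [-0.17  2.12 -0.  ]
11.78 [0.5653 0.1448 0.0617] psi 0.0238 op 0.0092 F [-21.3  -1.5  12.6] T [-0.29  3.28 -0.01]
stop
```

View pics/m5.png

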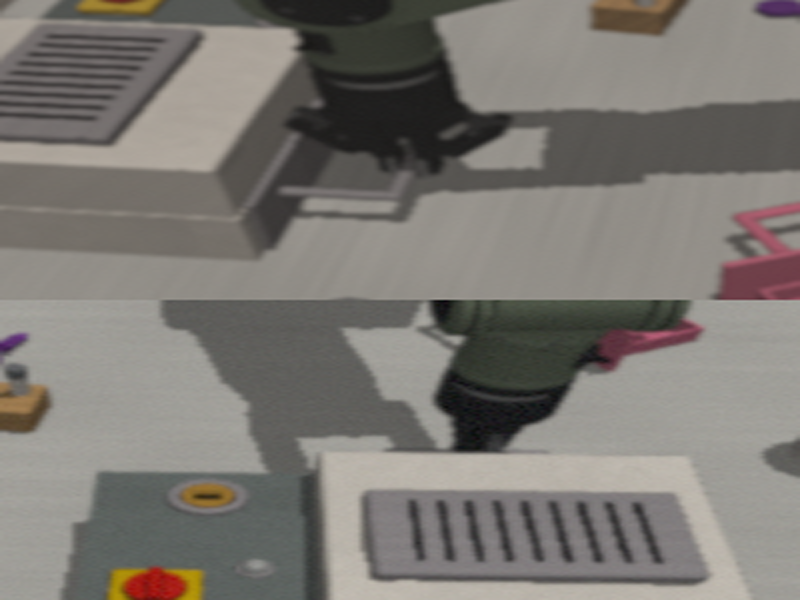

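```bash
python3 - <<'E'
from h import *
q=quat(.023)
arm.line_to([.567,.1449,.0628],.05,orientation=q); st()
jaws.command_gripper(.05,60); st()
arm.line_to([.5655,.1449,.16],.2,orientation=q)
c=cal("wrist"); cv2.imwrite("pics/w6.png",c["pixels"][:,:,::-1])
arm.move_to([.467,-.244,.20],quat(-.13)); st()
c=cal("wrist"); cv2.imwrite("pics/w7.png",c["pixels"][:,:,::-1])
import pickle;pickle.dump(c,open("w7.pkl","wb"))
E
```

```text
12.15 [0.565  0.1449 0.0622] psi 0.0233 op 0.0085 F [-7.6 -0.6 -0.3] T [-0.05  1.1   0.07]
12.62 [0.5677 0.1449 0.0633] psi 0.0229 op 0.0497 F [-2.7 -0.2  1.7] T [-0.05  0.1  -0.04]
14.79 [ 0.4673 -0.2431  0.1996] psi -0.1289 op 0.0502 F [-0.   0.1 -0.3] T [-0.03  0.03  0.04]
```

View pics/w6.png

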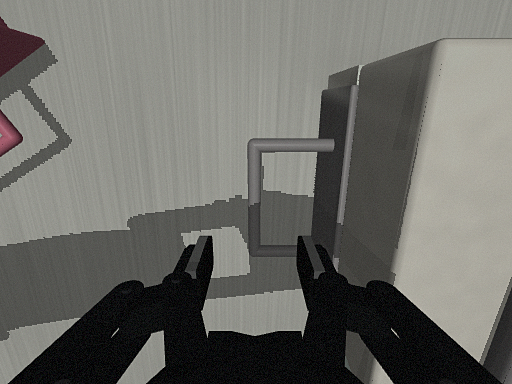

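View pics/w7.png

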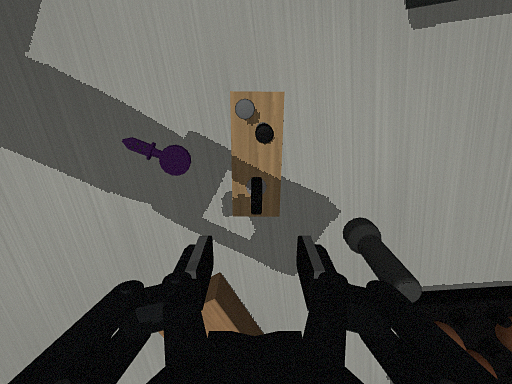

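```bash
python3 - <<'E'
from h import *
import pickle
c=pickle.load(open("w7.pkl","rb"))
g=cv2.cvtColor(c["pixels"],cv2.COLOR_RGB2GRAY)
m=np.zeros_like(g);m[165:222,240:275]=(g[165:222,240:275]<45)*255
k,l,s,ce=cv2.connectedComponentsWithStats(m);i=1+np.argmax(s[1:,4]);print(s[i],ce[i])
pts=np.argwhere(l==i)[:,::-1].astype(np.float32);print(cv2.minAreaRect(pts))
u=ce[i];print("ctr z.075",onz(c,u,.075))
x0,y0,w,h=s[i,:4]
xm=x0+(w-1)/2
print("top end z.09",onz(c,(xm,y0),.085),"bottom",onz(c,(xm,y0+h),.085))
print("predicted px of cylinder pts for key (.467,-.244):",proj(c,[[.467,-.244,.075],[.467,-.244,.093],[.4693,-.226,.075],[.4647,-.262,.075]]))
cv2.imwrite("pics/w7c.png",cv2.resize(c["pixels"][80:230,210:310,::-1],None,fx=4,fy=4,interpolation=cv2.INTER_CUBIC))
yb=[]
for n,row in (("a",112),("b",205)):
    pass
E
```

```text
[251 177  11  38 412] [255.9976 195.4102]
((256.0, 195.5), (37.0, 10.0), 90.0)
ctr z.075 [ 0.4681 -0.2451  0.075 ]
top end z.09 [ 0.4707 -0.2242  0.085 ] bottom [ 0.466  -0.2611  0.085 ]
predicted px of cylinder pts for key (.467,-.244): [[254.724  194.5154]
 [254.7224 201.0746]
 [254.6884 176.257 ]
 [254.7581 211.9664]]
```

View pics/w7c.png

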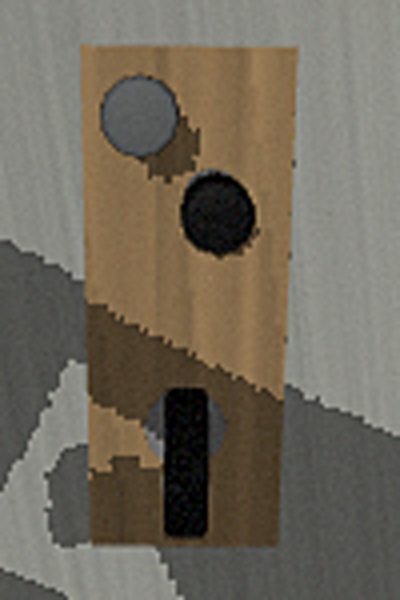

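```bash
python3 - <<'E'
from h import *
q=quat(-.129)
jaws.command_gripper(.04,90)
arm.line_to([.468,-.245,.081],.12,orientation=q); st()
jaws.command_gripper(0,90); st()
arm.line_to([.468,-.245,.14],.15,orientation=q); st()
c=cal("side"); cv2.imwrite("pics/s8.png",cv2.resize(c["pixels"][90:210,190:330,::-1],None,fx=5,fy=5,interpolation=cv2.INTER_CUBIC))
c=cal("wrist"); cv2.imwrite("pics/w8.png",c["pixels"][:,:,::-1])
E
```

```text
16.24 [ 0.4686 -0.2455  0.0818] psi -0.1289 op 0.0401 F [-0.5  0.5 -0.3] T [ 0.03  0.01 -0.05]
16.62 [ 0.4687 -0.2455  0.082 ] psi -0.129 op 0.0089 F [-0.3 -0.2  4.3] T [0.05 0.08 0.07]
17.16 [ 0.4675 -0.2446  0.1394] psi -0.129 op 0.0092 F [ 0.7  0.5 -0.3] T [0.06 0.04 0.  ]
```

View pics/s8.png

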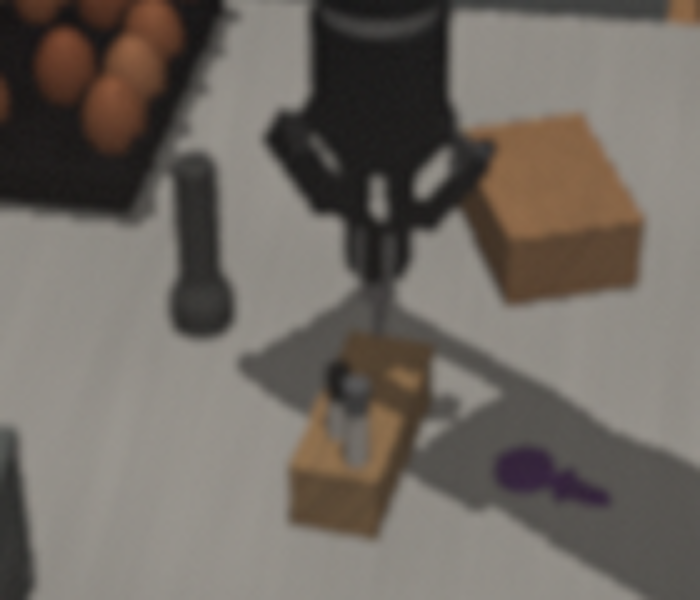

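View pics/w8.png

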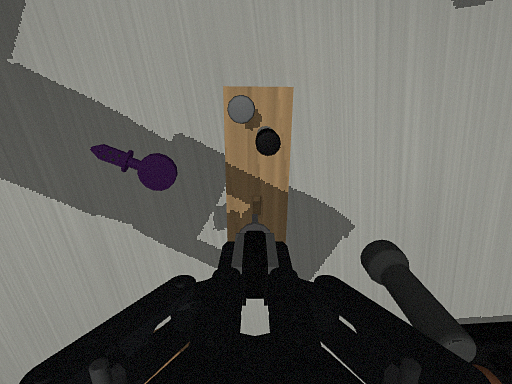

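```bash
python3 - <<'E'
from h import *
import pickle
arm.line_to([.468,-.245,.225],.25,orientation=quat(-.129))
arm.move_to([.676,-.075,.225],quat(.023)); st()
c=cal("wrist"); cv2.imwrite("pics/w9.png",c["pixels"][:,:,::-1]);pickle.dump(c,open("w9.pkl","wb"))
cv2.imwrite("pics/w9c.png",cv2.resize(c["pixels"][100:270,180:340,::-1],None,fx=4.5,fy=3.5,interpolation=cv2.INTER_CUBIC))
E
```

```text
18.79 [ 0.675 -0.076  0.224] psi 0.0221 op 0.0089 F [-0.8 -0.1  0.1] T [ 0.02 -0.   -0.06]
```

View pics/w9c.png

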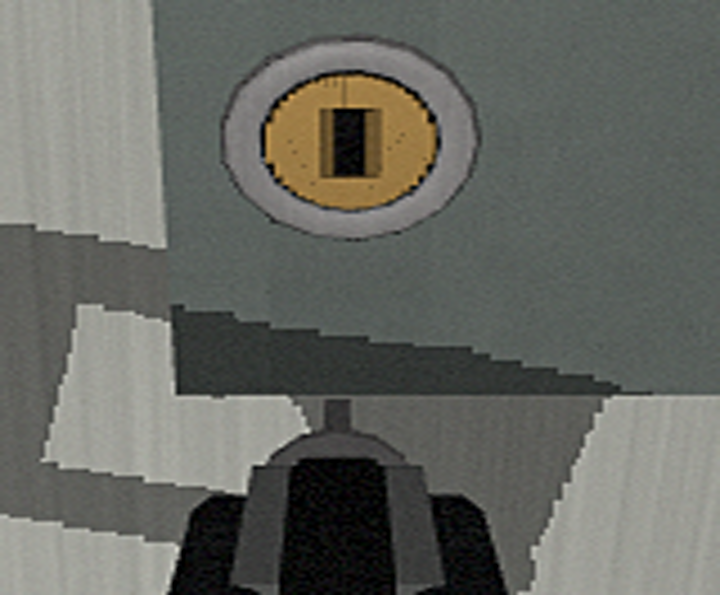

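View pics/w9.png

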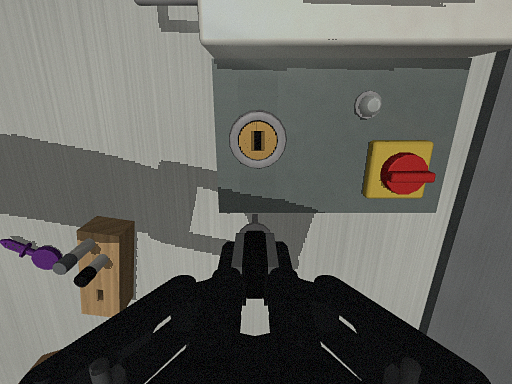

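```bash
python3 - <<'E'
from h import *
import pickle
c=pickle.load(open("w9.pkl","rb"))
P=lambda u,v:(180+(u+.5)/4.5-.5,100+(v+.5)/3.5-.5)
im=c["pixels"].astype(int)
m=((im[:,:,0]-im[:,:,2]>40)).astype(np.uint8);m[:110]=0;m[170:]=0;m[:,:230]=0;m[:,290:]=0
ct=max(cv2.findContours(m*255,cv2.RETR_EXTERNAL,cv2.CHAIN_APPROX_NONE)[0],key=cv2.contourArea)
e=cv2.fitEllipse(ct);print(e,"lock",onz(c,e[0],.12),len(ct))
print("keyway",onz(c,P(350,143),.12), onz(c,P(350,108),.12),onz(c,P(350,178),.12))
a,b=onz(c,P(333,108),.12),onz(c,P(333,178),.12);print(np.arctan2(-(a-b)[0],(a-b)[1]))
a,b=onz(c,P(178,394),.112),onz(c,P(165,240),.112);print("side edge yaw",np.arctan2(-(b-a)[0],(b-a)[1]))
print("blade tip",onz(c,P(337,400),.156),"collar",onz(c,P(337,432),.19))
for z in(.217,.187,.156): print(proj(c,[[.675,-.076,z]]))
o=monitor.get_obs()
g=cv2.cvtColor(c["pixels"],cv2.COLOR_RGB2GRAY);print(g[210:224,246:266])
E
```

```text
((257.37701416015625, 139.9741668701172), (37.071144104003906, 37.40235137939453), 53.85747528076172) lock [ 0.6757 -0.0224  0.12  ] 117
keyway [ 0.6757 -0.0228  0.12  ] [ 0.6755 -0.0147  0.12  ] [ 0.6759 -0.031   0.12  ]
0.02065979996223353
side edge yaw 0.03991678237841612
blade tip [ 0.6745 -0.0729  0.156 ] collar [ 0.6744 -0.0644  0.19  ]
[[254.9987 263.9425]]
[[255.0422 237.3691]]
[[255.0744 217.7505]]
[[ 46  53  57  55  53  54  50  52  57  50  55  54  57  56  55  55  55  50
   47  51]
 [ 57  45  56  49  53  56  54  50  55  50  49  50  54  51  50  51  45  51
   55  52]
 [ 51  57  49  50  52  52  57  52  56  58  54  51  53  49  55  51  56  52
   57  53]
 [104 105 100  99  99 103 101 102 102 102 102 101 103  98  96  98  99 105
  101 101]
 [ 89  93  95  95  90  97  60  45  47  50  47  47  99  96  96  94  95 103
   95  98]
 [ 95  91  95  94  89  99  57  51  53  47  48  59 102  88  93  92  92  94
   93  96]
 [180  92  98  96  89  97  49  58  52  52  49  59 101  94  90  92  99 100
   95  90]
 [174  85  89  90  94  99  51  50  50  53  52  60  98  90  90  93  93  88
   97  95]
 [168  95  92  94  94  97  45  48  52  58  52  59  99  94  93  95  92  95
   92  91]
 [165 181  89  92  93 102  49  50  55  50  47  51  97  96  90  91  96  98
   91  94]
 [160 172  85  91  93  96  42  56  55  48  52  46 103  95  90  92  97  93
   95  88]
 [158 172  96  88  93  97  48  45  57  53  54  54 100  95  90  91  96  93
   94  93]
 [161 176 184  95  98  76  49  38  54  53  52  47  79  92  94  98 101  97
  100  91]
 [167 175 180  59  64  48  54  55  58  56  48  54  60  52  82  94  98 100
   94  92]]
```

```bash
cat >> h.py <<'E'
def go(p,v,q,corr=(0,0,0)):
    arm.line_to(list(np.array(p)+corr),v,orientation=q)
E
python3 - <<'E'
from h import *
q=quat(.023); T=np.array([.6760,-.0232,.195])
arm.line_to(T.tolist(),.1,orientation=q); arm.sleep(.1); o=st()
e=T-o["position"]; e[2]=0; print(e)
for z in (.190,.186,.182,.179):
    arm.line_to((T+e)[:2].tolist()+[z],.03,orientation=q); o=st()
    if o["force"][2]>12: break
c=cal("wrist"); cv2.imwrite("pics/w10.png",cv2.resize(c["pixels"][130:280,180:340,::-1],None,fx=4.5,fy=3.5,interpolation=cv2.INTER_CUBIC))
E
```

```text
19.69 [ 0.6764 -0.0236  0.1956] psi 0.0227 op 0.0089 F [ 0.6 -0.  -0.7] T [ 0.03 -0.01  0.03]
[-0.0004  0.0004  0.    ]
20.01 [ 0.6753 -0.0231  0.1895] psi 0.0225 op 0.0087 F [-0.1  0.1 -1.1] T [ 0.01 -0.05 -0.02]
20.29 [ 0.6753 -0.0227  0.1855] psi 0.023 op 0.0084 F [0.2 0.4 0.2] T [ 0.04 -0.06 -0.  ]
20.57 [ 0.6753 -0.0227  0.1816] psi 0.023 op 0.0089 F [ 0.9 -0.1 -1.5] T [0.02 0.   0.01]
20.82 [ 0.6753 -0.0227  0.1786] psi 0.023 op 0.0087 F [0.2 0.5 0.1] T [-0.01  0.02  0.04]
```

View pics/w10.png

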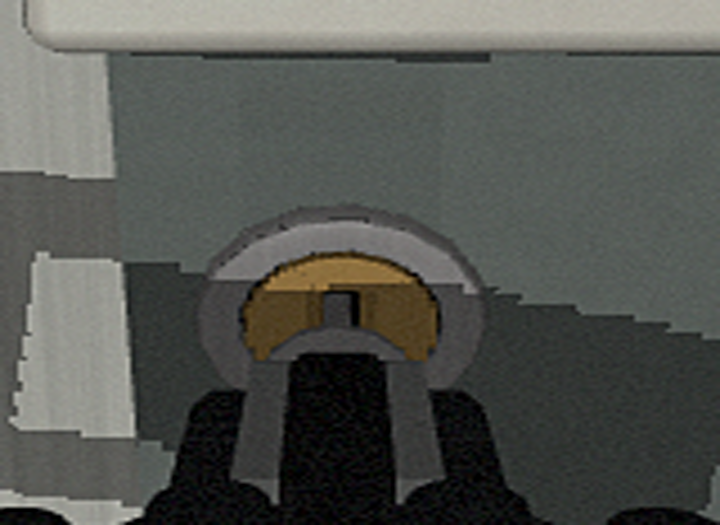

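```bash
python3 - <<'E'
from h import *
q=quat(.023)
X,Y=.6764,-.0228
for z in (.179,.176,.173,.170):
    arm.line_to([X,Y,z],.02,orientation=q); o=st()
    if o["force"][2]>18: break
E
```

```text
21.12 [ 0.6766 -0.0228  0.1791] psi 0.0229 op 0.0092 F [-0.7 -0.1 -0.4] T [ 0.02  0.   -0.  ]
21.43 [ 0.6762 -0.0227  0.1756] psi 0.023 op 0.0086 F [-0.6 -0.3 -0.1] T [ 0.   -0.04 -0.  ]
21.73 [ 0.6762 -0.0228  0.1726] psi 0.023 op 0.0093 F [ 0.4 -0.1 -0.8] T [ 0.04 -0.01 -0.02]
22.02 [ 0.6764 -0.0235  0.1701] psi 0.0228 op 0.0089 F [-0.7 -2.   0.6] T [-0.45  0.13 -0.01]
```

```bash
cat >> h.py <<'E'
def push(X,Y,z,q,wig=.0006):
    for k,s in enumerate((1,-1,0)):
        arm.line_to([X+s*wig*.5,Y+s*wig,z],.02,orientation=q)
    return st()
E
python3 - <<'E'
from h import *
q=quat(.023)
X,Y=.6764,-.0228
for z in (.167,.164,.161,.158,.155):
    o=push(X,Y,z,q)
    if o["force"][2]>35 or o["t"]>32: break
E
```

```text
22.82 [ 0.6762 -0.0228  0.1668] psi 0.0231 op 0.0089 F [-0.1 -2.3 -0.9] T [-0.52  0.06  0.04]
23.62 [ 0.6763 -0.0226  0.1639] psi 0.0231 op 0.009 F [-0.2 -0.6 -0.5] T [-0.15  0.05  0.02]
24.43 [ 0.6763 -0.0229  0.161 ] psi 0.0231 op 0.0088 F [-0.6 -1.2 -0.3] T [-0.31  0.14 -0.01]
25.23 [ 0.6762 -0.0229  0.1578] psi 0.0231 op 0.0088 F [-0.4 -2.3 -0.8] T [-0.38  0.   -0.01]
26.02 [ 0.6767 -0.0228  0.1569] psi 0.0232 op 0.009 F [-3.7 -1.5  6.7] T [-0.27  0.54  0.  ]
```

```bash
python3 - <<'E'
from h import *
q=quat(.023)
push(.6764,-.0228,.151,q); push(.6764,-.0228,.147,q)
for n,r in (("wrist",(130,280,180,340)),("side",(130,230,110,260)),("scene",(190,280,200,320))):
    c=cal(n); a,b,d,e=r; cv2.imwrite(f"pics/{n}11.png",cv2.resize(c["pixels"][a:b,d:e,::-1],None,fx=4,fy=4,interpolation=cv2.INTER_CUBIC))
E
```

```text
26.88 [ 0.6768 -0.0228  0.1568] psi 0.0234 op 0.0088 F [-9.9 -0.8 19.7] T [-0.18  1.77  0.03]
27.73 [ 0.677  -0.0228  0.1567] psi 0.0236 op 0.0087 F [-16.3  -0.3  33.3] T [-0.09  3.04  0.01]
```

View pics/wrist11.png

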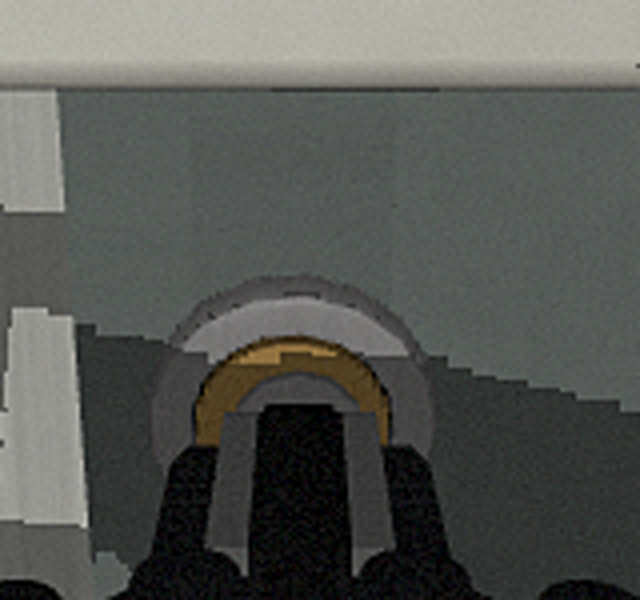

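View pics/side11.png

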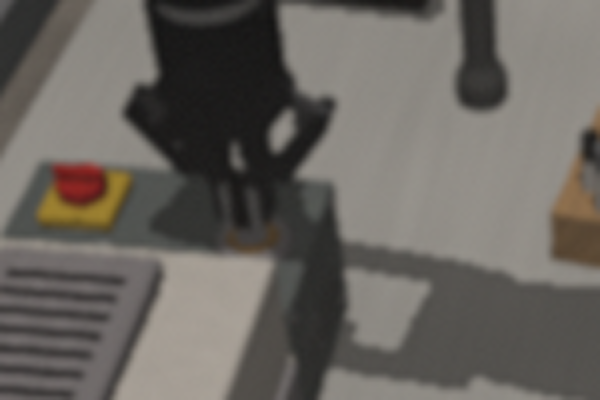

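View pics/scene11.png

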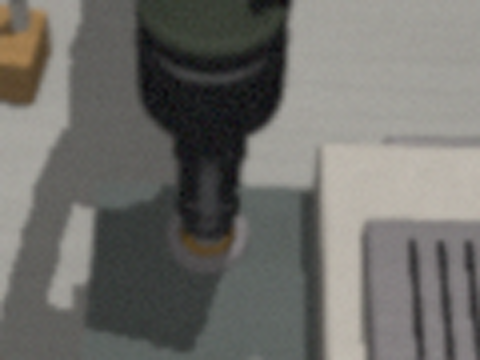

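```bash
python3 - <<'E'
from h import *
X,Y,Z=.6762,-.0228,.1545
arm.line_to([X,Y,Z],.02,orientation=quat(.023)); st()
for a in (.1,.3,.5):
    arm.move_to([X,Y,Z],quat(.023-a)); o=st()
E
```

```text
28.4 [ 0.6767 -0.0228  0.1569] psi 0.023 op 0.0093 F [-4.1 -1.  10.2] T [-0.28  0.81 -0.02]
28.65 [ 0.6767 -0.0228  0.1569] psi -0.077 op 0.0086 F [-5.1 -1.2 11.2] T [-0.25  0.89  0.01]
28.96 [ 0.6764 -0.0227  0.1569] psi -0.2769 op 0.0091 F [-5.  -2.1 12.1] T [-0.2   1.05 -0.02]
29.27 [ 0.6764 -0.0227  0.1569] psi -0.4769 op 0.0088 F [-4.8 -0.4 11.9] T [-0.17  1.06  0.04]
```

```bash
python3 - <<'E'
from h import *
X,Y,Z=.6762,-.0228,.1545
for a in (.7,.9,1.1,1.3,1.5):
    arm.move_to([X,Y,Z],quat(.023-a)); o=st()
for n,r in (("wrist",(130,280,180,340)),("scene",(190,280,200,320))):
    c=cal(n); a,b,d,e=r; cv2.imwrite(f"pics/{n}12.png",cv2.resize(c["pixels"][a:b,d:e,::-1],None,fx=4,fy=4,interpolation=cv2.INTER_CUBIC))
E
```

```text
29.57 [ 0.6765 -0.0227  0.1569] psi -0.6768 op 0.0091 F [-5.2 -1.9 11. ] T [-0.23  0.98  0.08]
29.88 [ 0.6766 -0.0228  0.1569] psi -0.8768 op 0.0089 F [-5.1 -0.7 10.7] T [-0.3   1.    0.11]
30.19 [ 0.6766 -0.0229  0.1569] psi -1.0768 op 0.0087 F [-4.8 -1.4 10. ] T [-0.25  0.89  0.17]
30.5 [ 0.6767 -0.023   0.1569] psi -1.2767 op 0.009 F [-3.7 -2.1 10.6] T [-0.36  0.89  0.17]
30.81 [ 0.6768 -0.0231  0.1569] psi -1.4767 op 0.0086 F [-4.7 -2.3  9.7] T [-0.34  0.83  0.13]
```

View pics/wrist12.png

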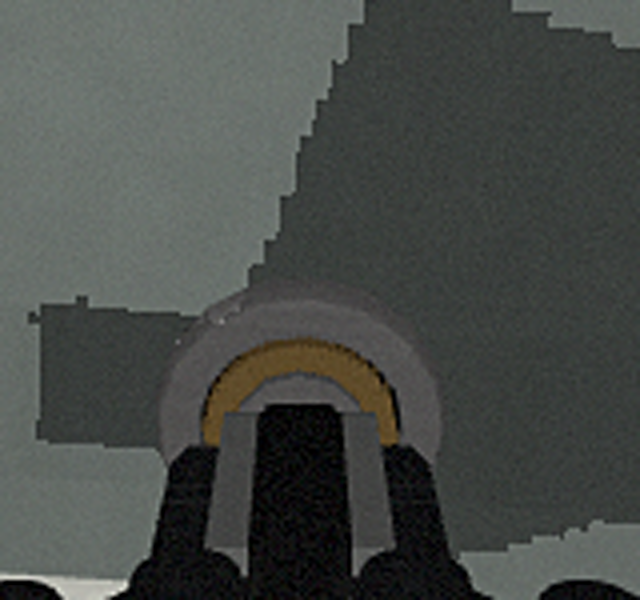

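View pics/scene12.png

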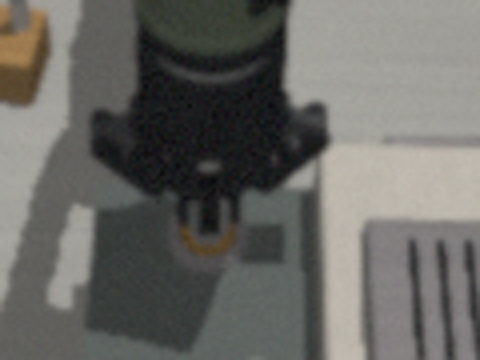

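```bash
python3 - <<'E'
from h import *
X,Y,Z=.6762,-.0228,.1545
for a in (1.6,1.66,1.7,1.74,1.78,1.82,1.86):
    arm.move_to([X,Y,Z],quat(.023-a)); T=[]
    for _ in range(3): arm.sleep(.03);T.append(monitor.get_obs()["ft_torque"][2])
    print(a,np.mean(T).round(3)); o=st()
    if np.mean(T)>.6: break
E
```

```text
1.6 0.206
31.26 [ 0.6768 -0.0232  0.1569] psi -1.5765 op 0.0089 F [-3.8 -2.1 10.4] T [-0.37  0.91  0.18]
1.66 0.182
31.61 [ 0.6768 -0.0232  0.1569] psi -1.6365 op 0.0088 F [-4.1 -1.  10. ] T [-0.43  0.86  0.19]
1.7 0.178
31.96 [ 0.6768 -0.0232  0.1569] psi -1.6764 op 0.0089 F [-4.7 -1.3 10.4] T [-0.39  0.86  0.18]
1.74 0.167
32.31 [ 0.6768 -0.0233  0.1569] psi -1.7165 op 0.0089 F [-5.  -3.7 10.4] T [-0.45  0.87  0.14]
1.78 0.225
32.66 [ 0.6768 -0.0232  0.1569] psi -1.7563 op 0.0087 F [-4.1 -2.2 10.2] T [-0.42  0.83  0.25]
1.82 0.458
33.01 [ 0.6768 -0.0233  0.157 ] psi -1.7955 op 0.0087 F [-4.3 -2.8 11.7] T [-0.41  0.84  0.44]
1.86 0.686
33.36 [ 0.6767 -0.0232  0.1569] psi -1.8347 op 0.0089 F [-5.  -3.  10.2] T [-0.48  0.87  0.71]
```

```bash
python3 - <<'E'
from h import *
X,Y,Z=.6762,-.0228,.1545
arm.move_to([X,Y,Z],quat(.023-1.84)); arm.sleep(.5); st()
for n in ("scene","side"):
    c=cal(n); cv2.imwrite(f"pics/{n}13.png",cv2.resize(c["pixels"][:,:,::-1],None,fx=1.5,fy=1.5))
arm.sleep(1);st()
E
```

```text
34.11 [ 0.677  -0.0232  0.1569] psi -1.8157 op 0.0088 F [-5.  -2.2 10.3] T [-0.37  0.71  0.35]
35.21 [ 0.677  -0.0232  0.1569] psi -1.8157 op 0.009 F [-3.7 -1.6 10.3] T [-0.39  0.65  0.37]
```

View pics/scene13.png

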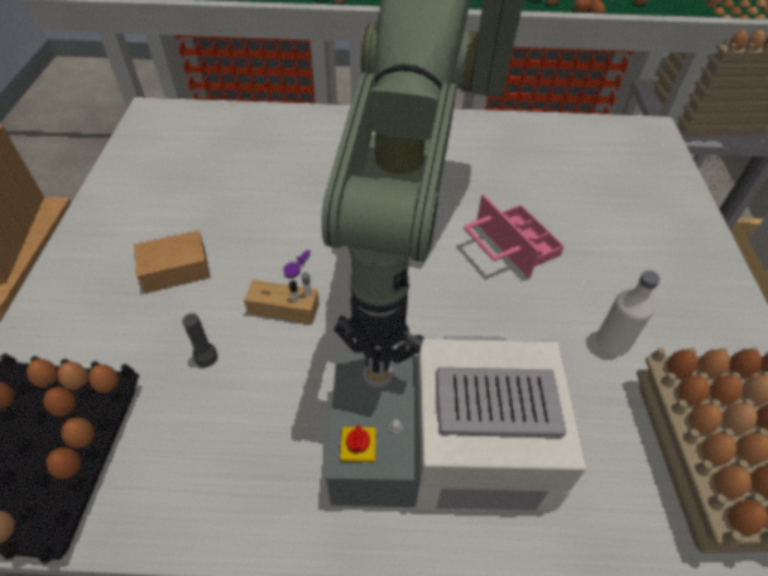

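View pics/side13.png

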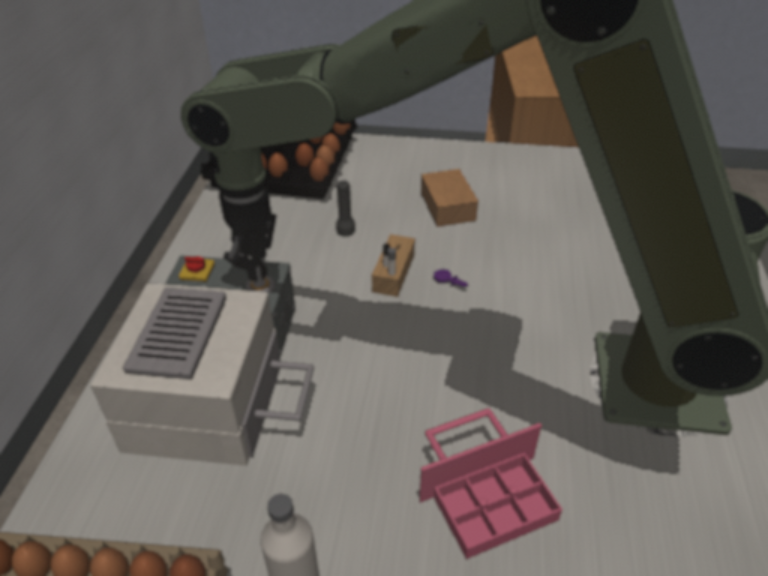

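```bash
python3 - <<'E'
from h import *
c=cal("side"); s=cal("scene")
print("bar",onz(c,(311/1.5,367/1.5),.055),onz(c,(303/1.5,415/1.5),.055))
a=cv2.imread("pics/scene4.png")[:,:,::-1]
for im in (a,s["pixels"]): print(im[278:290,258:270].max((0,1)),im[278:290,258:270].mean((0,1)))
A=cv2.resize(a[220:320,210:310,::-1],None,fx=4,fy=4);B=cv2.resize(s["pixels"][220:320,210:310,::-1],None,fx=4,fy=4)
w=c["pixels"][200:300,140:240,::-1]
cv2.imwrite("pics/m14.png",cv2.hconcat([A[:,:380],B[:,:380]]))
cv2.imwrite("pics/m15.png",cv2.resize(w,None,fx=6,fy=6,interpolation=cv2.INTER_CUBIC))
E
```

```text
bar [0.5651 0.0946 0.055 ] [0.5561 0.19   0.055 ]
[147 147 143] [105.5    107.6389 105.6528]
[149 151 147] [107.4653 109.6597 107.7292]
```

View pics/m14.png

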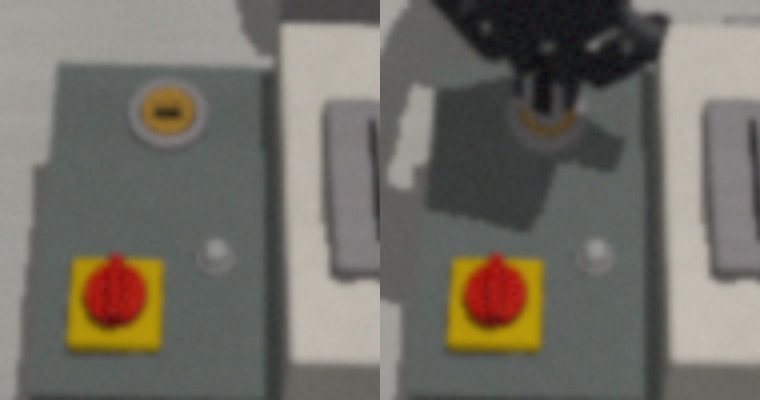

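View pics/m15.png

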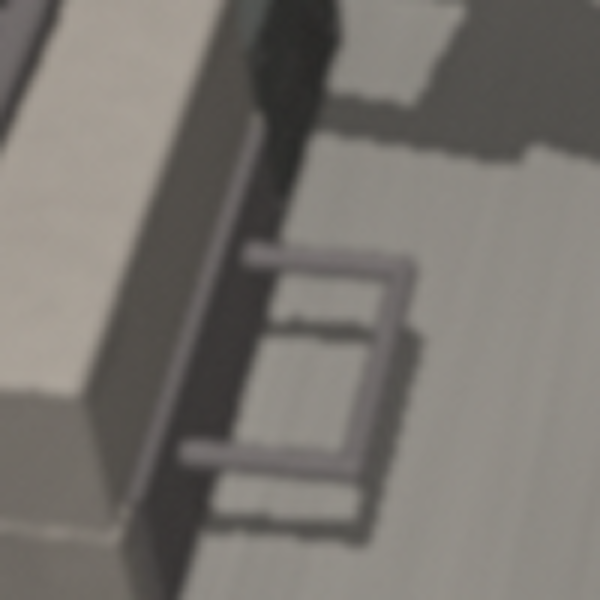

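```bash
python3 - <<'E'
from h import *
o=monitor.get_obs();q=o["ee_rot"];Rt=Rot.from_quat([q[1],q[2],q[3],q[0]]).as_matrix();p=o["position"]
c=cal("wrist");R=cv2.Rodrigues(np.array(c["rvec"]))[0];t=np.array(c["tvec"]).ravel()
Rn=quat(.023);Rn=Rot.from_quat([Rn[1],Rn[2],Rn[3],Rn[0]]).as_matrix();pn=np.array([.5655,.1449,.16])
R2=R@Rt@Rn.T; t2=t+R@p-R2@pn
c2=dict(c,rvec=cv2.Rodrigues(R2)[0],tvec=t2)
im=cv2.imread("pics/w6.png");g=cv2.cvtColor(im,cv2.COLOR_BGR2GRAY).astype(float)
# bar: per-row centre by gradients
P=[]
for y in list(range(158,225,4)):
    r=g[y,240:275];d=np.diff(cv2.GaussianBlur(r[None],(3,1),0)[0]);a,b=np.argmin(d[:15]),np.argmax(np.abs(d[8:]))+8
    seg=r.astype(int)
    if y in(160,180,200,220) or y%20==0: print(y,seg)
E
python3 -c "
import cv2
a=cv2.imread('pics/w6.png')
cv2.imwrite('pics/w6c.png',cv2.resize(a[50:280,235:400],None,fx=4.5,fy=2.6,interpolation=cv2.INTER_CUBIC))"
```

```text
(no output)
```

View pics/w6c.png

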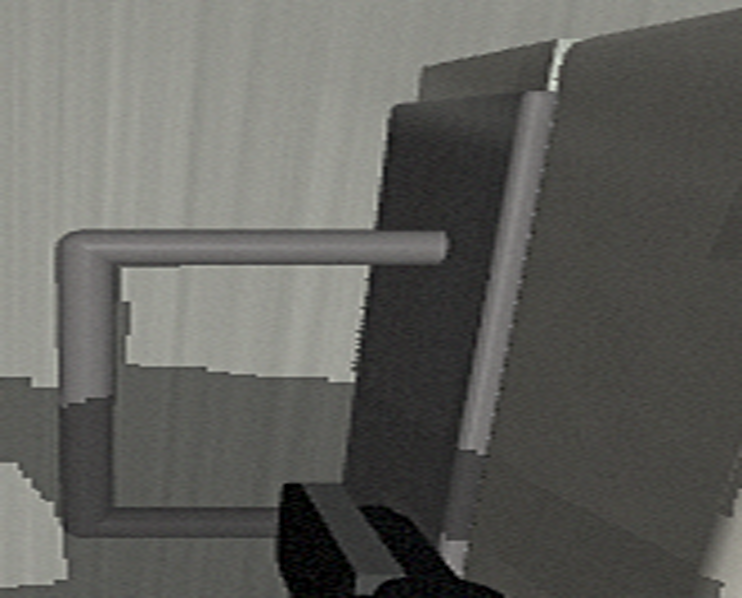

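```bash
python3 - <<'E'
from h import *
c=cal("side")
for yaw in (.023,.06,.09):
    X=np.array([np.cos(yaw),np.sin(yaw),0]);Yv=np.array([-np.sin(yaw),np.cos(yaw),0])
    b=np.array([.5655,.1449,.055])
    p=proj(c,[b-.0445*Yv,b+.0445*Yv, b+.068*X+.031*np.array([0,0,1])-.095*Yv,b+.068*X+.031*np.array([0,0,1])+.095*Yv])
    print(yaw,((p-[140,200])*6).round(0).tolist())
E
```

```text
0.023 [[397.0, 278.0], [351.0, 456.0], [253.0, 121.0], [128.0, 498.0]]
0.06 [[393.0, 278.0], [355.0, 457.0], [243.0, 125.0], [136.0, 504.0]]
0.09 [[390.0, 278.0], [359.0, 457.0], [236.0, 128.0], [142.0, 509.0]]
```

```bash
python3 - <<'E'
from h import *
st(); arm.hand_in(); 
E
```

```text
35.41 [ 0.677  -0.0233  0.1569] psi -1.8158 op 0.0088 F [-4.4 -2.1  9.9] T [-0.39  0.7   0.4 ]
the job is handed in; nothing more can be done
```

I slid the tray home, put the key fully into the lock and turned it clockwise to its stop. I handed the job in at 35.4 s, still gripping the key and holding it turned.

- **Tray:** I gripped the black tray's handle, squared the tray to the mouth and slid it in until it met a firm stop. The handle stopped at x = 0.565, against 0.566 expected. The last wrist and side views show the plate flush along its length. All six eggs were in their cells just before the tray went in. Once it was inside I could no longer see them, but the slide met no unusual force.
- **Key:** I took the black-bowed key and wiggled it down past both pins. The collar hit a hard stop at the expected height, the wrist reading 0.1567 m against 0.157 m. The stop held under about 33 N of push.
- **Turn:** The torque followed the spring, about 0.2 Nm near the quarter turn. It rose sharply past about 1.78 rad of wrist turn, which is the quarter plus the key's play. I held the wrist at 1.84 rad; the torque stayed near 0.37 Nm for the last second or more.
- **Bystanders:** I did not touch the bottle, torch, carton, pink tray or purple key.

**What I could not confirm:** The small indicator on the control side looked the same before and after the turn, so I never saw a lamp light. The turn rests on the torque and angle readings alone. An early side-view reading put the tray about 4° out of square. Checking it against the expected handle and plate positions showed it was a pixel-reading error.

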